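Make room on the candle rack

TASK

Make room on the candle rack: press down the red end of the rocker on the blue sliding stop to release its ratchet, then push the stop back along its bar, away from the tins, until its white pointer points at the brass marker. Then press down the green end of the rocker to lock the stop there and move clear. Only press and push with the fingertips or the outside of the fingers: grip nothing, and leave the tins and the other goods standing where they are.

Things in the scene. Friction and masses are not known exactly. Their poses are not given: they have to be found in the camera images.
- rack: Rack fixed to the table: walnut base 160 x 460 x 18 mm (x -65 to +95, y -230 to +230 mm), yaw within 20 degrees. Origin on the table; local y runs along the bar, from the tins to the free end; z up; all rack parts share these axes. End plate 90 mm high at y = -215 mm beyond the tins. Toothed steel bar at x = +40 mm, top 44 mm above the table.
- stop (a joint): Travel in m of the blue sliding stop along the bar, growing towards rack +y (back, away from the tins): 0 nearest the tins, 0.185 the end. Locked, the ratchet gives up to 11 mm of play backwards; released, it slides with about 3 N and stays where left. Behind its upright plate is a housing 96 mm wide, 66 mm long, top 66 mm above the table, carrying the rocker.
- pad (a point): Mid-width point on the cork front (rack -y) face of the stop's plate, 88 mm above the table: push near here towards rack +y. Plate 116 mm wide across the bar, 14 mm thick, 21 to 108 mm above the table; cork 110 mm wide. The tins in front reach only 63 mm above the table, so fingertips at 75 to 90 mm pass over them. Moves with the stop.
- pointer (a point): Tip of the small white pointer at the foot of the stop, on the far (rack +x) edge of its plate, 6 mm wide, 28 mm above the table; moves with the stop. It lies 3 mm behind the pad's front face.
- marker: Brass marker fixed on the base (rack x = +84 mm), 22 x 16 x 6 mm (16 mm along the bar), top 24 mm above the table. Origin at the centre of its underside, y axis as the rack's. The pointer points at it when its tip lies within the marker's width (8 mm either side of its centre along y). It lies 50 to 170 mm further back than the pointer's start.
- rocker (a joint): Rocker on the stop's housing, rad: 0 = green end down, locked (start); 0.4 = red end down, released; stays where left. About 6 N on the red end releases, 3 N on the green end locks; each end travels 11 mm to a hard stop. 76 mm long across the bar (rack x), 36 mm wide; its middle line is 52 mm behind the cork face, 38 mm behind the plate's rear face.
- red_end (a point): Point on the top of the red (release) end of the rocker, 28 mm from its pivot towards rack -x, the robot's side; about 88 mm above the table when up, 76 mm when pressed fully down.
- green_end (a point): Point on the top of the green (lock) end of the rocker, 28 mm from its pivot towards rack +x; about 88 mm above the table when up (released), 76 mm when fully down.
- tin_a: Copper candle tin, diameter 65 mm, 45 mm high, standing loose on the base board by the end plate; origin at the centre of its underside.
- tin_b: Aluminium candle tin, diameter 65 mm, 45 mm high, standing loose on the base board just in front of the stop; origin at the centre of its underside.
- jar_candle: White candle jar with blue stripes and a wooden lid, diameter 76 mm, 92 mm high, loose on the table beyond the rack; origin at the centre of its underside.
- cat: Small black cat figure, diameter 48 mm, 72 mm high, loose on the table on the robot's side of the rack; origin at the centre of its underside.
- diffuser: Amber diffuser bottle, diameter 60 mm, 130 mm high, loose on the table; origin at the centre of its underside.
- cloche: Glass dome on a round wooden foot, diameter 124 mm, 150 mm high, loose on the table; origin at the centre of its underside.
- frame: Picture frame 120 x 150 mm leaning on its own stand, loose on the table; origin at the middle of the picture's lower edge.
Not all that is in view belongs to the job. There is more than one size of the tin_b; the one meant has the size given above.

How it is judged:
On the way, in this order (a step that is already met when the one before it is completed fails the run):
1. The red end is pressed down (rocker beyond 0.33) before the stop has been moved (value of joint rocker above 0.33 rad and distance of pointer from where it was at the start of the episode below 0.015 m), for 0.1 s.
2. With the ratchet released, the stop is pushed back until its pointer lies within the marker's width (y of pointer in the frame of marker between -0.008 and 0.008 m and value of joint rocker above 0.25 rad), for 0.2 s.
3. The green end is pressed down (rocker below 0.08) with the pointer still at the marker (y of pointer in the frame of marker between -0.008 and 0.008 m and value of joint rocker below 0.08 rad), for 0.2 s.
At the end, for the whole second after the job is handed in: The pointer's tip lies within 8 mm of the marker's centre along the bar, the rocker is locked (below 0.08 rad), the stop is at rest, and every tin and other loose thing is at rest within 30 mm of where it stood (all of step 3 and velocity of joint stop between -0.005 and 0.005 m/s and distance of each of tin_a, tin_b, jar_candle, cat, diffuser, cloche, frame from where it was at the start of the episode below 0.03 m and linear speed of each of tin_a, tin_b, jar_candle, cat, diffuser, cloche, frame below 0.02 m/s); the robot touches nothing.
It fails at once if A tin or another loose thing is knocked over, lifted or shifted by more than 30 mm (distance of any of tin_a, tin_b, jar_candle, cat, diffuser, cloche, frame from where it was at the start of the episode above 0.03 m or angle between any of tin_a, tin_b, jar_candle, cat, diffuser, cloche, frame's own z axis and vertical above 0.5 rad).
It fails at once if The stop is pinched: the fingers press on its cork front and on its back at once (contact force between the fingers and stop_c0 above 1 N and (contact force between the fingers and stop_c1 above 1 N or contact force between the fingers and stop_c2 above 1 N)).
It also fails if it takes over 54 s, if anything falls off the work surface, if the arm or the gripper's body presses on something with over 40 N, if the wrist force passes 120 N, or if a joint passes its speed limit or range.

ROBOT

A 7-joint arm with a two-finger parallel gripper is mounted at the origin on the work surface. World frame = base frame: x ahead of the robot, y to its left, z up, the work surface at z = 0. Lengths are in m, angles in rad, forces in N, time in s.
With the tool pointing down it reaches from about 0.4 to 0.9 m from the base axis. Payload 5.5 kg.
Tool frame: the origin (TCP) lies midway between the tips of the shut fingers; the grasp point (between the pads) lies 19 mm behind it (manip.grip_depth is the distance from the TCP to the grasp point, in m); z points along the fingers, x is the direction in which the jaws open and shut, and the axes are right-handed (so a half turn about z gives the same grasp; the last joint's range is limited). The gripper opens to 92 mm and grips with 3 to 60 N. Pads are 19 mm wide; open, the fingers measure 130 mm over their backs; the gripper's body (75 mm by 190 mm) begins 47 mm behind the grasp point.
Start: joints at [1.371, 0.501, -0.427, 1.55, 0.221, 1.138, -0.21], TCP at [0.29, -0.582, 0.227] pointing down, gripper open.
Joint ranges: [-2.88, 2.88], [-0.31, 2.03], [-1.54, 1.56], [0.2, 2.42], [-1.41, 4.55], [0.19, 2.02], [-2.57, 2.57]. Speed limits (rad/s): [2.57, 2.57, 3.14, 3.14, 3.14, 3.14, 3.14].

INTERFACE

Orientations are given as a unit quaternion [x, y, z, w].
In Python, from bench import manip, effector, viewer gives the robot as it stands. Calls block until the motion is done:
- manip.move_pose(position, orientation): joint-space move of the TCP to a pose.
- manip.servo_line(position, ori=None, vel=0.15): straight line of the TCP; ori=None keeps the orientation; vel is the mean speed in m/s.
- manip.movej(angles): joint-space move.
- effector.open_jaws() and effector.close(f_grip=None): open the fingers fully, or close them until they stop; f_grip is the grip in N (None keeps the last).
- manip.sleep(seconds).
- manip.solve_ik(position, orientation): joint angles nearest the present ones, or None.
- viewer.get_image(name): name is "scene" or "top" or "wrist"; returns the picture (400x640x3 uint8, red, green, blue); there is no depth.
- viewer.get_calibration(name): a dict with "vfov" (degrees; the focal length in pixels is half the picture's height over the tangent of half this angle, whatever the lens; pixels are square), "cx", "cy" (the principal point, pixels), "eye" and "attitude" of the camera in the world. Camera axes: x right, y down, z forward; pixel columns grow to the right and rows downward; lengths in m; the calibration is good to about 2 mm. A picture is of the moment at which its call begins: read the wrist's pose just before it. get_calibration takes no time and is no camera call; for the wrist camera it gives the pose at the moment of the call.
A pose or a line that the arm cannot do raises manip.PlanningError and nothing moves.
- manip.hand_in(): hands the job in, once; it reports no verdict.
Readings, each from a call of its own:
- manip.current_clock(): time.
- manip.current_q(): joint angles.
- manip.current_joint_velocities(): joint speeds.
- manip.current_tau(): joint torques, N m.
- manip.current_tool_pos(): TCP position.
- manip.current_tcp_rot(): TCP orientation.
- manip.current_force(): force on the tool from outside, world axes, zero at the start.
- manip.current_wrist_torque(): the same for the moment, N m.
- manip.current_finger_gap(): finger opening in m.
Only numpy, scipy, OpenCV 4.12 (cv2) and the standard library are available. Lean on these libraries where they do the work, as an engineer would, in place of code of your own. Each camera call takes 0.05 s, during which the arm holds its last target.

## Working session

There is one attempt and no reset: what is moved stays moved. The work goes in short steps, each a Python script; the robot and the scene stay as the last script left them, time stands still between calls to the robot, and variables do not carry over. Pictures are saved under pics/ and viewed, and the job is handed in when it is done.

```bash
mkdir -p pics; ls; python3 - <<'E'
from bench import manip, effector, viewer
import cv2
for n in ("scene","top","wrist"):
    c=viewer.get_calibration(n); print(n,c)
    im=viewer.get_image(n); cv2.imwrite(f"pics/{n}0.png",im[:,:,::-1])
print(manip.current_clock(),manip.current_finger_gap(),manip.current_tcp_rot())
E
```

```text
pics
scene {'vfov': 42.964474148316455, 'cx': 313.56343373711866, 'cy': 200.29677068372533, 'eye': array([ 1.0504971 , -1.00876764,  0.9771557 ]), 'attitude': array([ 0.87638397,  0.20191684, -0.10724168, -0.42388672])}
top {'vfov': 53.26441830697586, 'cx': 324.8847189706543, 'cy': 205.84724932122413, 'eye': array([ 0.34166535, -0.00579759,  1.44639222]), 'attitude': array([ 0.71441565, -0.69633932,  0.0481014 , -0.04907225])}
wrist {'vfov': 58.284612668718296, 'cx': 320.44636216802076, 'cy': 202.56880202041225, 'eye': array([ 0.36302114, -0.54379985,  0.38293508]), 'attitude': array([ 0.84081422, -0.51964807, -0.08054894,  0.12848818])}
0.15 0.09165452385571807 [ 8.50429401e-01 -5.26088606e-01 -6.50709642e-04 -4.35213434e-04]
```

View pics/scene0.png

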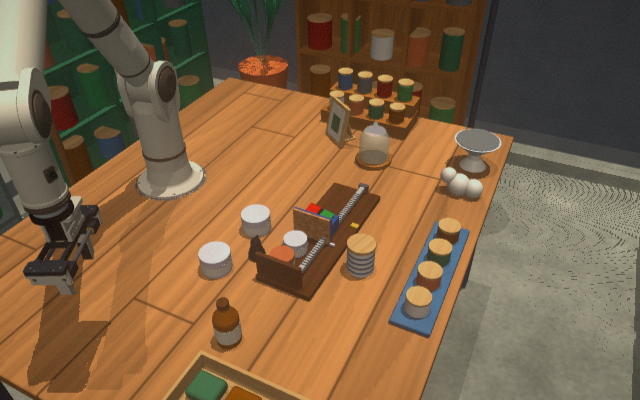

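View pics/top0.png

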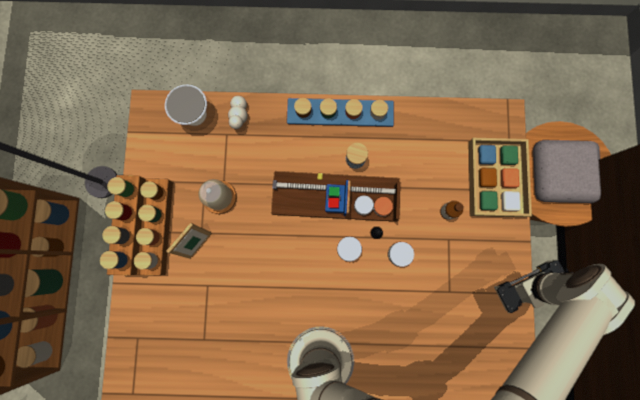

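View pics/wrist0.png

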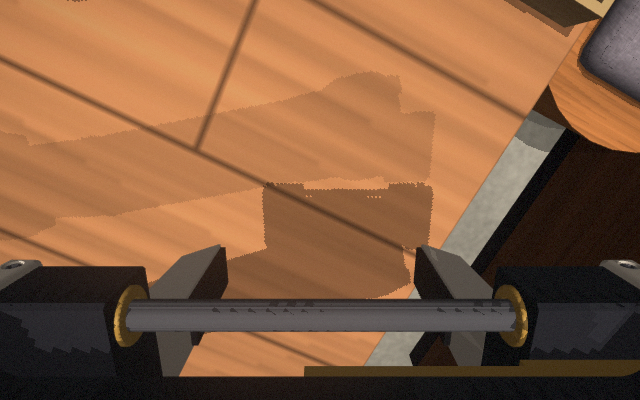

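The top view shows the rack across (272-400, 172-220), with the stop near (337,197), its red end at (334,202) and green end at (334,191). The brass marker is at (320,177), tin_b at (364,205), tin_a at (383,205) and the cat at (376,232). I'll zoom in and measure.

```bash
cat > h.py <<'E'
import numpy as np, cv2
from scipy.spatial.transform import Rotation as R
def ray(c,u,v):
    f=200/np.tan(np.radians(c['vfov']/2))
    d=np.array([(u-c['cx'])/f,(v-c['cy'])/f,1.]); return np.array(c['eye']),R.from_quat(c['attitude']).apply(d)
def plane(c,u,v,z):
    e,d=ray(c,u,v); return e+d*(z-e[2])/d[2]
def proj(c,p):
    f=200/np.tan(np.radians(c['vfov']/2))
    q=R.from_quat(c['attitude']).inv().apply(np.asarray(p)-c['eye']); return np.array([c['cx']+f*q[0]/q[2],c['cy']+f*q[1]/q[2]])
E
python3 - <<'E'
import cv2
a=cv2.imread('pics/top0.png')[160:250,260:420]; cv2.imwrite('pics/topz.png',cv2.resize(a,None,fx=5,fy=5,interpolation=cv2.INTER_NEAREST))
a=cv2.imread('pics/scene0.png')[170:300,230:390]; cv2.imwrite('pics/scz.png',cv2.resize(a,None,fx=4.5,fy=4.5,interpolation=cv2.INTER_NEAREST))
E
```

```text
(no output)
```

View pics/topz.png

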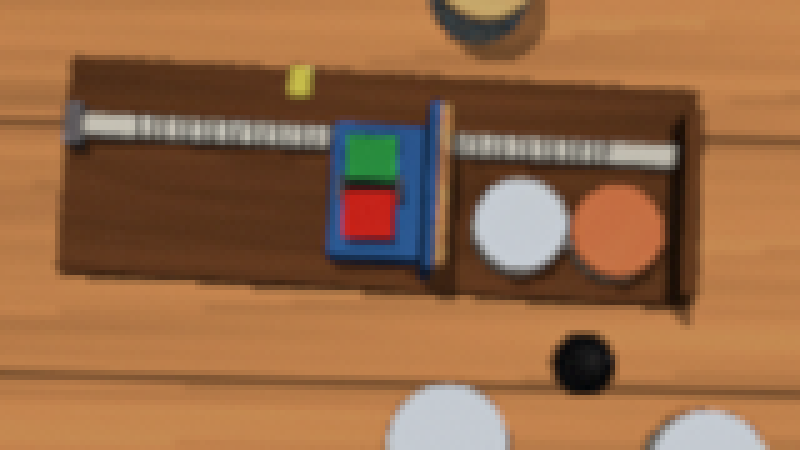

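View pics/scz.png

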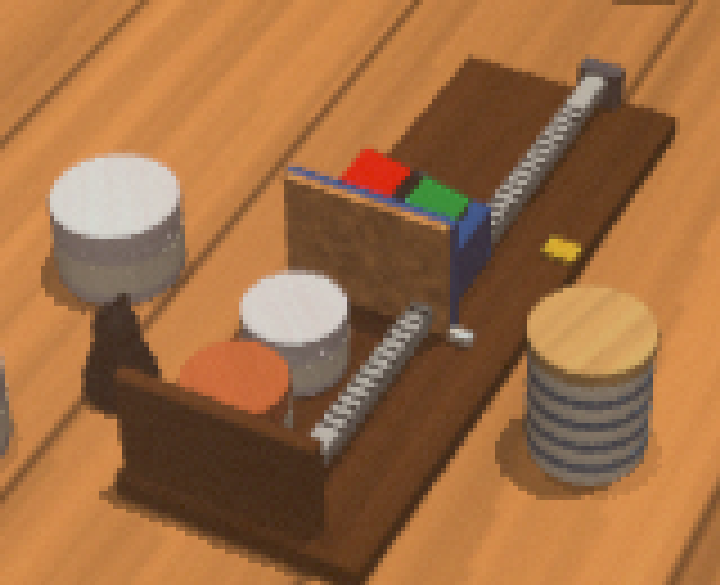

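```bash
python3 - <<'E'
from bench import viewer,manip
from h import *
c=viewer.get_calibration('top'); im=viewer.get_image('top')
hsv=cv2.cvtColor(im,cv2.COLOR_RGB2HSV)
for n,p in dict(TL=(73,56),TR=(702,92),BL=(58,272),BR=(690,303)).items():
    print(n,plane(c,260+p[0]/5-.5,160+p[1]/5-.5,.018))
def cen(lo,hi,roi,z,n):
    m=cv2.inRange(hsv,lo,hi); k=np.zeros_like(m); x0,y0,x1,y1=roi; k[y0:y1,x0:x1]=m[y0:y1,x0:x1]
    M=cv2.moments(k,True); u,v=M['m10']/M['m00'],M['m01']/M['m00']; print(n,M['m00'],(u,v),plane(c,u,v,z))
cen((25,120,120),(35,255,255),(300,165,340,185),.024,'marker')
cen((0,200,120),(8,255,255),(325,195,345,212),.085,'red')
cen((50,120,80),(75,255,255),(325,180,345,200),.08,'green')
for n,u,v,z in (('cat',376,232,.07),('jar',357,155,.092),('w1',349,249,.05),('w2',401,254,.05),('diff',453,210,.1)): print(n,plane(c,u,v,z))
# cork top edge ends: zoomed (446,103),(436,265)
for p in ((447,103),(439,265)): print('corktop',plane(c,260+p[0]/5-.5,160+p[1]/5-.5,.108))
E
```

```text
TL [0.66437989 0.18784828 0.018     ]
TR [ 0.6493302  -0.27246436  0.018     ]
BL [0.50504893 0.19180804 0.018     ]
BR [ 0.49426995 -0.26380248  0.018     ]
marker 21.0 (319.4761904761905, 175.85714285714286) [0.64810343 0.02118199 0.024     ]
red 80.0 (333.275, 201.925) [ 0.5444531  -0.03009439  0.085     ]
green 79.0 (333.746835443038, 191.29113924050634) [ 0.58259972 -0.03097458  0.08      ]
cat [ 0.44552244 -0.18022013  0.07      ]
jar [ 0.71104642 -0.10898256  0.092     ]
w1 [ 0.38538511 -0.08922822  0.05      ]
w2 [ 0.3727262  -0.27026362  0.05      ]
diff [ 0.52489571 -0.43781772  0.1       ]
corktop [ 0.61779892 -0.08136646  0.108     ]
corktop [ 0.50611834 -0.07789465  0.108     ]
```

```bash
cat >> h.py <<'E'
yaw=-0.028
def ori(yaw): # tool z down, tool x along -rack y
    X=np.array([np.sin(yaw),-np.cos(yaw),0]); Z=np.array([0,0,-1.]); return R.from_matrix(np.c_[X,np.cross(Z,X),Z]).as_quat()
E
python3 - <<'E'
from bench import viewer,manip,effector
from h import *
effector.close(5)
q=ori(yaw)
manip.move_pose([0.56,-0.03,0.24],q)
c=viewer.get_calibration('wrist'); im=viewer.get_image('wrist'); cv2.imwrite('pics/w1.png',im[:,:,::-1])
print(manip.current_clock(),manip.current_tool_pos(),manip.current_tcp_rot(),q,manip.current_finger_gap(),c['eye'],manip.current_q())
E
```

```text
3.8833 [ 0.56004892 -0.03131404  0.23984615] [-6.96462782e-01  7.17592889e-01 -5.77183069e-05 -1.88354637e-04] [-0.69713831  0.71693666  0.          0.        ] 0.000256543526441998 [ 0.64166049 -0.03255327  0.39701041] [ 0.60097393  0.38641025 -0.74786589  1.75652954  0.29018127  1.11257199
 -1.84092194]
```

View pics/w1.png

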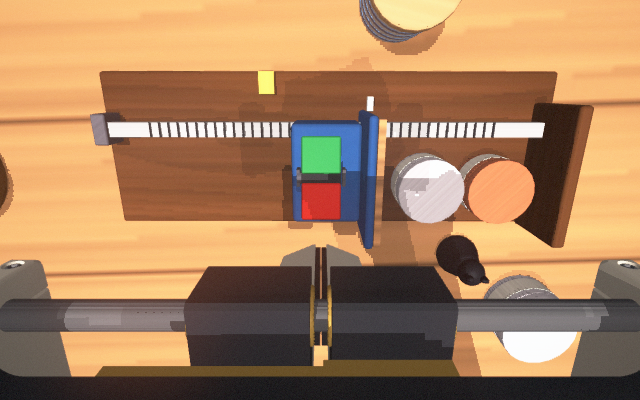

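The wrist picture shows the marker at about (266,82) and the white pointer at (370,103). Red is at (321,200), green at (321,155), and the base's far edge runs from (101,71) to (556,72).

```bash
python3 - <<'E'
from bench import viewer,manip
from h import *
c=viewer.get_calibration('wrist'); im=cv2.imread('pics/w1.png'); hsv=cv2.cvtColor(im,cv2.COLOR_BGR2HSV)
def cen(lo,hi,roi,z,n):
    m=cv2.inRange(hsv,lo,hi); k=np.zeros_like(m); x0,y0,x1,y1=roi; k[y0:y1,x0:x1]=m[y0:y1,x0:x1]
    M=cv2.moments(k,True); u,v=M['m10']/M['m00'],M['m01']/M['m00']; p=plane(c,u,v,z); print(n,M['m00'],cv2.boundingRect(k),(u,v),p); return p
mk=cen((23,100,120),(37,255,255),(245,60,290,100),.024,'marker')
pt=cen((0,0,200),(180,60,255),(362,90,378,112),.028,'pointer')
r=cen((0,180,100),(8,255,255),(295,175,345,225),.084,'red')
g=cen((50,100,80),(85,255,255),(295,130,345,180),.078,'green')
a=plane(c,100.5,71.5,.018);b=plane(c,556,72,.018); d=a-b; print('edge',a,b,np.linalg.norm(d),'yaw',np.arctan2(-d[0],d[1]))
cork=[plane(c,382,120,.108),plane(c,376,247,.108)]; print(cork)
y=-.028
for y in (np.arctan2(-d[0],d[1]),-.028):
  ya=np.array([-np.sin(y),np.cos(y),0]); print(y,'travel',(mk-pt)@ya, 'rg',(g-r), 'red behind pointer',(r-pt)@ya)
E
```

```text
marker 356.0 (258, 71, 16, 23) (265.75280898876406, 81.81460674157303) [0.65065169 0.02108544 0.024     ]
pointer 90.0 (367, 96, 7, 15) (369.76666666666665, 103.04444444444445) [ 0.62760363 -0.0811102   0.028     ]
red 1370.0 (302, 183, 39, 36) (320.556204379562, 200.4890510948905) [ 0.5452017  -0.02985353  0.084     ]
green 1510.0 (301, 136, 40, 38) (320.55099337748345, 154.47682119205297) [ 0.58640521 -0.03105642  0.078     ]
edge [0.66530963 0.18531438 0.018     ] [ 0.65156164 -0.26707199  0.018     ] 0.45259522130054824 yaw -0.030380593933817254
[array([ 0.61748224, -0.08037341,  0.108     ]), array([ 0.50841197, -0.07751788,  0.108     ])]
-0.030380593933817254 travel 0.10284858445163858 rg [ 0.04120351 -0.00120289 -0.006     ] red behind pointer 0.04872998186777803
-0.028 travel 0.10280084035413199 rg [ 0.04120351 -0.00120289 -0.006     ] red behind pointer 0.04892962511972946
```

```bash
sed -i 's/^yaw=.*/yaw=-0.03/' h.py; python3 - <<'E'
from bench import viewer,manip
from h import *
q=ori(yaw); P=[0.538,-0.029]
manip.servo_line(P+[.13],q); manip.servo_line(P+[.094],vel=.06); f0=manip.current_force(); print(f0,manip.current_clock())
z=.09
while z>.070:
    manip.servo_line(P+[z],vel=.03); f=manip.current_force()-f0; print(round(z,4),manip.current_tool_pos().round(4),f.round(1),round(manip.current_clock(),2))
    if f[2]>16: break
    z-=.002
manip.sleep(.15); print(manip.current_force()-f0)
c=viewer.get_calibration('wrist'); cv2.imwrite('pics/w2.png',viewer.get_image('wrist')[:,:,::-1])
E
```

```text
[ 0.48926737 -0.83727238  0.18171974] 5.5333
0.09 [ 0.538  -0.0291  0.09  ] [-0.9  1.2  0. ] 5.82
0.088 [ 0.538  -0.029   0.0881] [-0.3  0.9  1. ] 6.07
0.086 [ 0.5379 -0.029   0.0859] [-0.2  1.1  0.5] 6.32
0.084 [ 0.5379 -0.029   0.0838] [-0.8  1.2  0.4] 6.57
0.082 [ 0.5378 -0.029   0.0819] [-2.5  1.   3. ] 6.82
0.08 [ 0.5377 -0.029   0.08  ] [-3.4  0.8  4. ] 7.07
0.078 [ 0.5377 -0.029   0.0783] [-4.7  1.2  8.1] 7.32
0.076 [ 0.5378 -0.0289  0.0776] [-9.   1.2 19.8] 7.57
[-9.26975458  0.13977232 20.77974123]
```

View pics/w2.png

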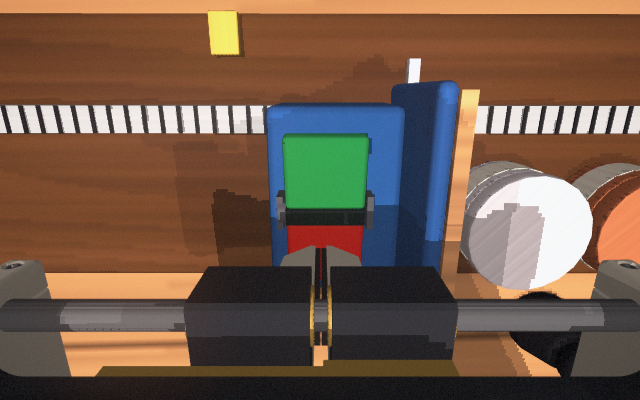

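The red end is at its hard stop, with 20 N on it, the green end raised and the pointer unmoved. Next I'll lift, go over to the cork side and make contact.

```bash
python3 - <<'E'
from bench import viewer,manip
from h import *
ya=np.array([-np.sin(yaw),np.cos(yaw),0])
manip.servo_line([.538,-.029,.135],vel=.15)
S=np.array([.566,-.0822,.084])
A=S-ya*.035
manip.servo_line([A[0],A[1],.135],vel=.2); manip.servo_line(A,vel=.12)
manip.sleep(.1); f0=manip.current_force(); print(f0,manip.current_tool_pos(),manip.current_clock())
s=-.033
while s<0:
    manip.servo_line(S+ya*s,vel=.04); f=manip.current_force()-f0; print(round(s,4),manip.current_tool_pos().round(4),f.round(1),round(manip.current_clock(),2))
    if f[1]<-2: break
    s+=.003
manip.sleep(.1);
c=viewer.get_calibration('wrist'); print(c); cv2.imwrite('pics/w3.png',viewer.get_image('wrist')[:,:,::-1])
E
```

```text
[-1.24067543  0.05535248 -0.13171924] [ 0.56575173 -0.1168038   0.08491436] 9.5917
-0.033 [ 0.5654 -0.1151  0.0846] [ 2.2 -0.6 -0.2] 9.84
-0.03 [ 0.5651 -0.1118  0.0841] [1.3 0.  0.5] 10.09
-0.027 [ 0.5652 -0.1088  0.084 ] [ 1.5  0.2 -0.1] 10.34
-0.024 [ 0.5653 -0.1058  0.084 ] [ 1.9 -0.5 -0.3] 10.59
-0.021 [ 0.5654 -0.1028  0.084 ] [ 1.3 -0.4  0.3] 10.84
-0.018 [ 0.5654 -0.1003  0.084 ] [ 1.3 -1.4 -0.9] 11.09
-0.015 [ 0.5655 -0.0975  0.0839] [ 1.1 -3.7 -1.4] 11.34
{'vfov': 58.284612668718296, 'cx': 320.44636216802076, 'cy': 202.56880202041225, 'eye': array([ 0.64710434, -0.09878236,  0.24110425]), 'attitude': array([-0.6884703 ,  0.70920673,  0.10893339, -0.10567864])}
```

View pics/w3.png

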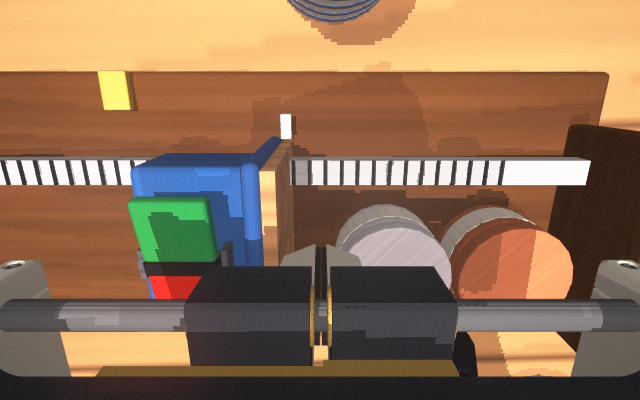

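Contact was made with the cork just right of the fingertips. The pointer is at about (286,126) and the marker at (117,90). I'll push most of the way, then measure again.

```bash
cat >> h.py <<'E'
def meas(viewer,name):
    c=viewer.get_calibration('wrist'); im=viewer.get_image('wrist')[:,:,::-1].copy(); cv2.imwrite(name,im); hsv=cv2.cvtColor(im,cv2.COLOR_BGR2HSV)
    m=cv2.inRange(hsv,(23,100,120),(37,255,255)); m[130:]=0
    w=cv2.inRange(hsv,(0,0,170),(180,60,255)); w[150:]=0
    out=[]
    for k,z,n,sz in ((m,.024,'marker',(100,3000)),(w,.028,'pointer',(60,600))):
        nn,_,st,ce=cv2.connectedComponentsWithStats(k)
        for i in range(1,nn):
            if sz[0]<st[i][4]<sz[1]: out.append((n,st[i].tolist(),plane(c,ce[i][0],ce[i][1],z)))
    return out
E
python3 - <<'E'
from bench import viewer,manip
from h import *
ya=np.array([-np.sin(yaw),np.cos(yaw),0]); S=np.array([.566,-.0822,.084])
for o in meas(viewer,'pics/w3b.png'): print(o, o[2]@ya)
s=-.015+.085
manip.servo_line(S+ya*s,vel=.05); print(manip.current_tool_pos(),manip.current_force(),manip.current_clock())
manip.sleep(.2)
for o in meas(viewer,'pics/w4.png'): print(o, o[2]@ya)
E
```

```text
('marker', [98, 71, 32, 39, 1016], array([0.65056429, 0.0206036 , 0.024     ])) 0.04010833512573701
('pointer', [280, 114, 12, 25, 264], array([ 0.62753832, -0.07777242,  0.028     ])) -0.05891410126993454
[ 0.56806641 -0.01192771  0.0840582 ] [ 0.24838459 -1.91134677 -0.77638796] 13.3917
('marker', [247, 71, 28, 39, 1010], array([0.65060248, 0.02120243, 0.024     ])) 0.04070803927615965
('pointer', [280, 114, 11, 25, 255], array([0.63019508, 0.00785686, 0.028     ])) 0.026756341214377248
```

View pics/w4.png

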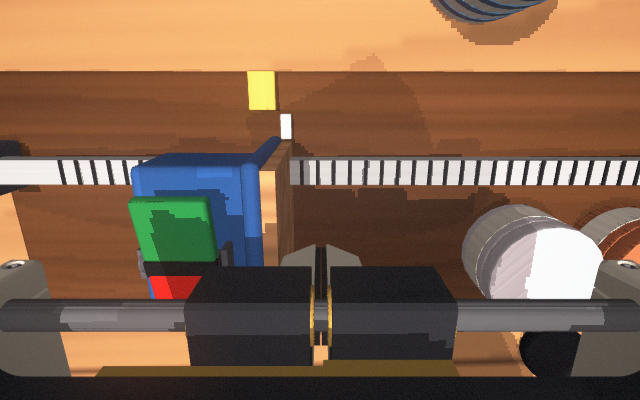

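Remaining distance is 14.0 mm.

```bash
python3 - <<'E'
from bench import viewer,manip
from h import *
ya=np.array([-np.sin(yaw),np.cos(yaw),0]); S=np.array([.566,-.0822,.084])
manip.servo_line(S+ya*(.070+.0138),vel=.03); print(manip.current_tool_pos(),manip.current_force(),manip.current_clock())
manip.sleep(.4)
for o in meas(viewer,'pics/w5.png'): print(o, o[2]@ya)
manip.servo_line(S+ya*.06,vel=.08)
manip.sleep(.1)
for o in meas(viewer,'pics/w6.png'): print(o, o[2]@ya)
p=manip.current_tool_pos(); manip.servo_line([p[0],p[1],.135],vel=.15)
for o in meas(viewer,'pics/w7.png'): print(o, o[2]@ya)
print(manip.current_clock())
E
```

```text
[0.56853265 0.00281954 0.08402194] [ 1.19920723 -1.43831419 -0.56665015] 14.25
('marker', [271, 71, 27, 39, 996], array([0.65087035, 0.02126086, 0.024     ])) 0.040774473813993656
('pointer', [278, 114, 12, 25, 256], array([0.63058937, 0.02266233, 0.028     ])) 0.04156697411619101
('marker', [230, 71, 28, 39, 1023], array([0.65063528, 0.02101096, 0.024     ])) 0.04051763610818476
('pointer', [237, 114, 13, 25, 266], array([0.63061339, 0.02247414, 0.028     ])) 0.04137959253742671
('marker', [248, 75, 22, 31, 657], array([0.6506352 , 0.02105377, 0.024     ])) 0.04056042214578853
('pointer', [253, 110, 10, 20, 177], array([0.63031516, 0.02250097, 0.028     ])) 0.04139746528663206
('pointer', [38, 147, 57, 3, 171], array([0.61407515, 0.16550939, 0.028     ])) 0.183854404074504
('pointer', [578, 147, 62, 3, 186], array([ 0.60233499, -0.23412576,  0.028     ])) -0.21595307222945415
15.8417
```

View pics/w7.png

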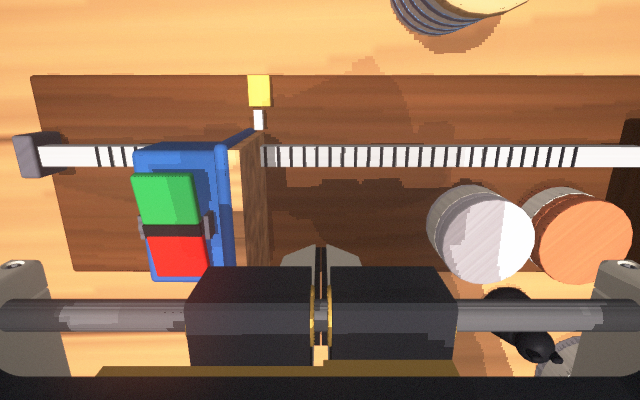

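The pointer is 0.8 mm past the marker's centre, with the green end still up. Next is pressing the green end.

```bash
python3 - <<'E'
from bench import viewer,manip
from h import *
ya=np.array([-np.sin(yaw),np.cos(yaw),0])
P=[.597,.0727]
manip.servo_line(P+[.135],vel=.2); manip.servo_line(P+[.094],vel=.06); manip.sleep(.1); f0=manip.current_force()
z=.09
while z>.069:
    manip.servo_line(P+[z],vel=.03); f=manip.current_force()-f0; print(round(z,4),manip.current_tool_pos().round(4),f.round(1),round(manip.current_clock(),2))
    if f[2]>15: break
    z-=.002
manip.sleep(.3); print(manip.current_force()-f0)
for o in meas(viewer,'pics/w8.png'): print(o, o[2]@ya)
manip.servo_line(P+[.16],vel=.12); 
manip.servo_line([.54,-.03,.24],vel=.2); manip.sleep(.3)
for o in meas(viewer,'pics/w9.png'): print(o, o[2]@ya)
cv2.imwrite('pics/top9.png',viewer.get_image('top')[160:260,260:460,::-1].repeat(4,0).repeat(4,1))
print(manip.current_clock())
E
```

```text
0.09 [0.597  0.0727 0.0899] [-0.5  0.  -0.4] 17.7
0.088 [0.5973 0.0727 0.0881] [0.3 0.5 0.2] 17.95
0.086 [0.5973 0.0728 0.0861] [1.4 0.8 0.5] 18.2
0.084 [0.5971 0.0727 0.084 ] [ 2.  -1.1  1.1] 18.45
0.082 [0.5971 0.0727 0.082 ] [1.1 0.  2.5] 18.7
0.08 [0.5972 0.0727 0.0801] [2.3 0.5 2.7] 18.95
0.078 [0.5973 0.0728 0.0781] [ 1.8 -0.1  4. ] 19.2
0.076 [0.5975 0.0728 0.0775] [-0.4 -1.2 13.6] 19.45
0.074 [0.5976 0.0729 0.077 ] [-5.2 -1.4 24.4] 19.7
[-4.62902812 -1.45768802 24.63517316]
('marker', [396, 121, 27, 9, 237], array([0.65848445, 0.02135164, 0.024     ])) 0.04109360083382221
('marker', [259, 49, 16, 23, 356], array([0.65043956, 0.02117436, 0.024     ])) 0.040675089653663385
('pointer', [263, 74, 7, 16, 105], array([0.63070434, 0.02263614, 0.028     ])) 0.04154424408436199
('pointer', [150, 100, 8, 16, 110], array([0.60923796, 0.13639972, 0.028     ])) 0.1546127399371672
('pointer', [159, 100, 9, 16, 106], array([0.60886211, 0.12676858, 0.028     ])) 0.14497465790195396
('pointer', [169, 100, 8, 16, 109], array([0.60864504, 0.11753433, 0.028     ])) 0.13573806082234713
('pointer'
[... 1905 characters left out ...]
ray([ 0.60069066, -0.15466118,  0.028     ])) -0.13657356876996896
('pointer', [452, 101, 8, 15, 100], array([ 0.6000561 , -0.16411514,  0.028     ])) -0.14604230675528027
('pointer', [461, 101, 9, 15, 106], array([ 0.6000538 , -0.17346256,  0.028     ])) -0.15538558997973373
('pointer', [471, 101, 8, 15, 95], array([ 0.59966882, -0.18296178,  0.028     ])) -0.1648920903570759
('pointer', [480, 101, 9, 15, 105], array([ 0.59951098, -0.19223625,  0.028     ])) -0.17416711970339255
('pointer', [490, 101, 8, 16, 98], array([ 0.59914187, -0.20157732,  0.028     ])) -0.1835150565385094
('pointer', [412, 136, 51, 14, 425], array([ 0.56440041, -0.1484447 ,  0.028     ])) -0.13144843302849574
22.175
```

View pics/w9.png

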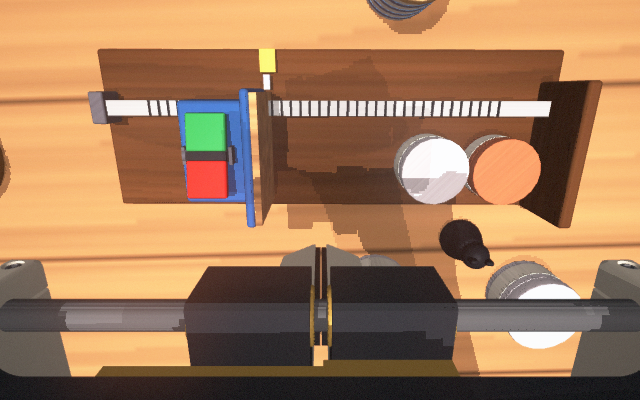

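View pics/top9.png

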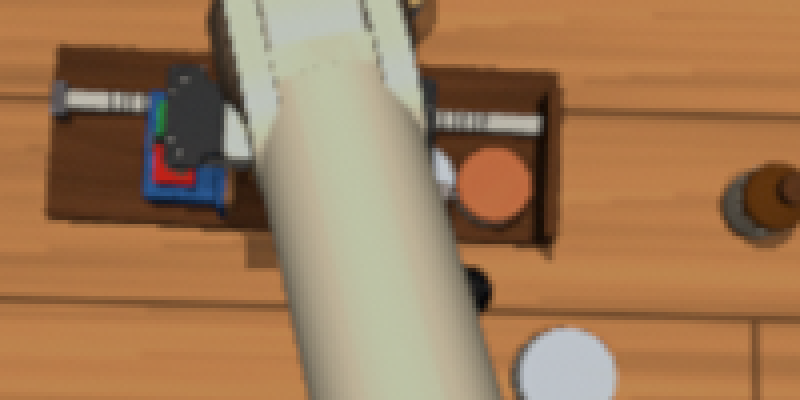

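The pointer is at (266,82), directly below the marker at (267,60), and 0.9 mm off along the bar. The green press reached its hard stop at z = 0.077, matching the red press at 0.0776. The tins and cat are where they were, and the arm is clear.

```bash
python3 - <<'E'
from bench import manip
print(manip.current_force().round(1)); manip.hand_in(); print(manip.current_clock())
E
```

```text
[ 0.3  0.4 -0.2]
the job is handed in; nothing more can be done
the job is handed in; nothing more can be done
```

The stop is locked with its pointer at the brass marker, and I handed the job in just after 22.2 s on the robot's clock (limit 54 s). The hand-in reports no verdict.

With the fingers shut throughout, I did the following:
- **Release:** I pressed the red end down to its hard stop (about 20 N, tool tip at z = 0.0776 m). The pointer showed no movement.
- **Push:** I pushed the cork face back about 103 mm over the tins, using the outside of the fingers.
- **Lock:** I pressed the green end down to its hard stop (about 24 N, tool tip at z = 0.077 m), then moved clear.

**Last checks:**
- The pointer was 0.9 mm from the marker's centre along the bar (limit 8 mm), the same before and after locking to within 0.1 mm.
- The wrist force was about zero.
- By eye, the tins, cat and diffuser looked unmoved. The jar was only partly in view, and I did not look again at the cloche or frame. The arm never went near those two.
- I had no direct reading of the rocker angle. I judged it locked from the hard-stop force and height, which match the red end's.

No check failed or disagreed.

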